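# Unload and reload the tilting weld fixture

## Robot

A 6-joint arm with a two-finger parallel gripper is mounted at the origin on the work surface. World frame = base frame: x ahead of the robot, y to its left, z up, the work surface at z = 0. Lengths are in mm, angles in rad, forces in N, time in s.
With the tool pointing down it reaches from about 275 to 750 mm from the base axis. Payload 10.2 kg.
Tool frame: the origin (TCP) lies midway between the tips of the shut fingers; the grasp point (between the pads) lies 19 mm behind it; z points along the fingers, y is the line along which they close (so a half turn about z gives the same grasp; the last joint's range is limited). The gripper opens to 85 mm and grips with 20 to 120 N. Pads are 22 mm wide; open, the fingers measure 114 mm over their backs; the gripper's body (76 mm by 85 mm) begins 54 mm behind the grasp point. The pads swing forward as they close: fully open they stand 13 mm farther back than shut.
Start: joints at [-1.461, 0.313, 1.498, -0, 1.331, -0.223], TCP at [171.5, -496.205, 231.294] pointing down, gripper open.
Joint ranges: [-2.94, 2.94], [-0.97, 2.17], [0.19, 2.56], [-1.23, 4.37], [0.02, 3.11], [-2.88, 2.88]. Speed limits (rad/s): [2.39, 2.39, 3.01, 3.14, 3.14, 3.14].

## Interface

Orientations are given as a unit quaternion [w, x, y, z].
In Python, from rig import ctrl, capture, camera_info gives the robot as it stands.
- The arm moves only by the tool apply_moves, never from a script. Its argument "targets" is a list of rows, each a list of 3 entries, a list of its own where there are three numbers: the finger opening in mm, from 0 to 85.4, then the shift along the world's x, y, z in mm, then the turn, a rotation vector about the world's x, y, z in degrees. In form: [[grip, [dx, dy, dz], [rx, ry, rz]], ...]. A call has 1 to 20 rows; each row is the pose to reach, as a shift and turn from the pose commanded when the call began; what a row does not reach only later rows make up. A row lasts 1/10 s, in which the tool goes at most 50 mm and 8.59 degrees, less where a joint would pass 70% of its speed; a pose out of reach is approached as far as the arm can. A call with a gripper value outside its range is refused whole. The fingers move at their own pace and stop on an object; "squeeze" is the grip in N (left out, the last holds). Time passes only in rows, so rows that repeat a pose let the fingers close. It gives the time, the measured TCP pose, the force, the opening and the grip force at its end, in the units of the state.
- ctrl.sense(): the state, without advancing time (a new reading comes with each control period).
- capture(name): name is "scene" or "side" or "wrist"; returns (picture, depth): 400x640x3 uint8, blue, green, red; 400x640 float32, mm along the optical axis (not along the pixel's ray), 0 where there is no reading.
- camera_info(name): a dict with "vfov" (degrees; the focal length in pixels is half the picture's height over the tangent of half this angle, whatever the lens; pixels are square), "cx", "cy" (the principal point, pixels), "extrinsics" (4x4, takes a point from camera to world coordinates). Camera axes: x right, y down, z forward; pixel columns grow to the right and rows downward; lengths in mm; the calibration is good to about 2 mm. A picture is of the moment at which its call begins: read the wrist's pose just before it. camera_info takes no time and is no camera call; for the wrist camera it gives the pose at the moment of the call.
- ctrl.finish_job(): hands the job in; it is judged then, once.
The state is a dict: "time_s": time; "joints": joint angles; "dq": joint speeds; "tau": joint torques, N m; "eef_pos": TCP position; "ee_rot": TCP orientation; "force": force on the tool from outside, world axes, zero at the start; "wrist_torque": the same for the moment, N m; "grip_width": opening from 0.0 (shut) to 1.0 (fully open); "grip_force": force on a finger pad.
Only numpy, scipy, OpenCV 4.12 (cv2) and the standard library are available. Lean on these libraries where they do the work, as an engineer would, in place of code of your own. Each camera call takes 0.05 s, during which the arm holds its last target. There are 200 camera calls.

## Task

Swing the fixture's hand lever until the nest plate lies level, then lift each finished foot (welded all round, still in its nest) out and stand it upright on the wooden board. With the plate level, press every new mounting foot lying on the bench down flush into a nest of its own shape, base plate fully home on the nest floor. When all are in, use the lever to lean the plate over to 30 degrees, the same way it leant at first, and let go; leave the round flange, the tools and the other things on the bench where they are.

Things in the scene. Friction and masses are not known exactly. Their poses are not given: they have to be found in the camera images.
- tilt (a joint): lean of the nest plate, rad: 0 is level, positive leans its face away from the robot (near edge up), 0.524 is 30 degrees. Turns -0.35 to 1.0, starts at 0.8; a friction brake holds it where it is left; 10 to 20 N at the lever's grip turns it. A red pointer at the lever's foot reads on a disc with long marks at level and 30 degrees.
- trunnion (a point): point on the plate's axis of turning at the lever end, 95 mm above the bench; the axis is the point's y (level), lever end -y; the point does not turn with the plate. The plate's middle is 205 mm along +y: 180 (across) x 250 x 24 mm, axis at mid-thickness, face 107 mm up when level, between side plates 125 mm high, outer faces 141 mm from the middle; index disc to 173 mm by the lever.
- lever_grip (a point): middle of the black round hand grip, 28 mm thick and 62 mm long, that sticks out sideways (along the trunnion's y) from the end of the lever like a crank's grip, 170 mm from the trunnion point. With the plate level the lever leans 45 degrees from upright towards the robot and turns with the plate (upright at 0.785 rad). The rod, 14 mm, is at the grip's inner end; free all round above.
- nest_long1 (a point): floor centre of a long nest, a 57 (x) x 101 (y) mm recess in the row nearer the robot, 12 mm deep; axes are the nest plate's, z its normal, y along the trunnion. Sloping leaf springs at both y ends, tips 5 mm above the face, centre the foot: by its own weight it stands some 5 mm proud and takes a push of 5 to 14 N to reach the floor; 20 N does not turn the plate.
- nest_long2 (a point): floor centre of a long nest, a 57 (x) x 101 (y) mm recess in the row nearer the robot, 12 mm deep; axes are the nest plate's, z its normal, y along the trunnion. Sloping leaf springs at both y ends, tips 5 mm above the face, centre the foot: by its own weight it stands some 5 mm proud and takes a push of 5 to 14 N to reach the floor; 20 N does not turn the plate.
- nest_square1 (a point): floor centre of a square nest, a 69 x 69 mm recess in the row farther from the robot, 12 mm deep; axes are the nest plate's, z its normal, y along the trunnion. Sloping leaf springs at both y ends, tips 5 mm above the face, centre the foot: by its own weight it stands some 5 mm proud and takes a push of 5 to 14 N to reach the floor; 20 N does not turn the plate.
- nest_square2 (a point): floor centre of a square nest, a 69 x 69 mm recess in the row farther from the robot, 12 mm deep; axes are the nest plate's, z its normal, y along the trunnion. Sloping leaf springs at both y ends, tips 5 mm above the face, centre the foot: by its own weight it stands some 5 mm proud and takes a push of 5 to 14 N to reach the floor; 20 N does not turn the plate.
- long_foot1: new long mounting foot, 0.5 to 0.75 kg, may be absent: flat steel base plate 52 (x) x 96 (y) x 12 mm with a 36 x 36 mm square stub standing 45 mm high on its middle, sides parallel (57 mm high in all). Origin: centre of the underside, z up the stub. Starts upright on the bench; fits either long nest, either way round.
- long_foot2: new long mounting foot, 0.5 to 0.75 kg, may be absent: flat steel base plate 52 (x) x 96 (y) x 12 mm with a 36 x 36 mm square stub standing 45 mm high on its middle, sides parallel (57 mm high in all). Origin: centre of the underside, z up the stub. Starts upright on the bench; fits either long nest, either way round.
- square_foot1: new square mounting foot, 0.45 to 0.7 kg, may be absent: flat steel base plate 64 x 64 x 12 mm with a 36 x 36 mm square stub standing 45 mm high on its middle, sides parallel (57 mm high in all). Origin: centre of the underside, z up the stub. Starts upright on the bench; fits either square nest, any quarter turn.
- square_foot2: new square mounting foot, 0.45 to 0.7 kg, may be absent: flat steel base plate 64 x 64 x 12 mm with a 36 x 36 mm square stub standing 45 mm high on its middle, sides parallel (57 mm high in all). Origin: centre of the underside, z up the stub. Starts upright on the bench; fits either square nest, any quarter turn.
- done_long: finished long foot, may be absent: same sizes as the new long feet but with a thick bright weld bead all round the foot of the stub; starts flush in nest_long2. A pull of up to 15 N along the plate's normal frees it from the springs.
- done_square: finished square foot, may be absent: same sizes as the new square feet but with a thick bright weld bead all round the foot of the stub; starts flush in nest_square1, freed likewise.
- board_top (a point): middle of the top of the plain wooden board for finished feet, 180 (x) x 120 (y) x 12 mm, fixed on the bench to the left of the fixture; holds two feet side by side along its x.
- flange: round flange, 62 mm disc with a 32 mm round stub, 44 mm high, among the feet; not part of the job. Origin at the centre of its underside.
- magnet: L-shaped grey magnetic square, 100 x 102 x 18 mm, lying on the bench; not part of the job.
- screwdriver: green-handled screwdriver lying on the bench near the robot; not part of the job.
- spanner: steel spanner lying on the bench beyond the fixture; not part of the job.
- hammer: hammer lying on the bench near the robot; not part of the job.
- tub: white plastic tub, 110 mm across, 60 mm high, on the bench beyond the fixture; not part of the job.
Not all that is in view belongs to the job. What is shaped like the square_foot1 but green or purple is not meant.

How it is judged (in metres and radians):
On the way, in this order (a step that is already met when the one before it is completed fails the run):
1. the nest plate is level (within 3.5 degrees) (value of joint tilt between -0.06 and 0.06 rad), for 0.2 s.
2. with the plate still level (within 4.5 degrees), every new foot is flush in a nest of its own shape and every finished foot stands on the board (x of done_long in the frame of board_top between -0.08 and 0.08 m and y of done_long in the frame of board_top between -0.05 and 0.05 m and z of done_long in the frame of board_top between -0.004 and 0.004 m and angle between the z axis of each of done_long, done_square and the z axis of board_top, either way round below 0.08 rad and x of done_square in the frame of board_top between -0.08 and 0.08 m and y of done_square in the frame of board_top between -0.05 and 0.05 m and z of done_square in the frame of board_top between -0.004 and 0.004 m and ((distance between long_foot1 and nest_long1 below 0.006 m and z of long_foot1 in the frame of nest_long1 below 0.002 m and angle between the z axis of long_foot1 and the z axis of nest_long1, either way round below 0.04 rad) or (distance between long_foot1 and nest_long2 below 0.006 m and z of long_foot1 in the frame of nest_long2 below 0.002 m and angle between the z axis of long_foot1 and the z axis of nest_long2, either way round below 0.04 rad)) and ((distance between long_foot2 and nest_long1 below 0.006 m and z of long_foot2 in the frame of nest_long1 below 0.002 m and angle between the z axis of long_foot2 and the z axis of nest_long1, either way round below 0.04 rad) or (distance between long_foot2 and nest_long2 below 0.006 m and z of long_foot2 in the frame of nest_long2 below 0.002 m and angle between the z axis of long_foot2 and the z axis of nest_long2, either way round below 0.04 rad)) and ((distance between square_foot1 and nest_square1 below 0.006 m and z of square_foot1 in the frame of nest_square1 below 0.002 m and angle between the z axis of square_foot1 and the z axis of nest_square1, either way round below 0.04 rad) or (distance between square_foot1 and nest_square2 below 0.006 m and z of square_foot1 in the frame of nest_square2 below 0.002 m and angle between the z axis of square_foot1 and the z axis of nest_square2, either way round below 0.04 rad)) and ((distance between square_foot2 and nest_square1 below 0.006 m and z of square_foot2 in the frame of nest_square1 below 0.002 m and angle between the z axis of square_foot2 and the z axis of nest_square1, either way round below 0.04 rad) or (distance between square_foot2 and nest_square2 below 0.006 m and z of square_foot2 in the frame of nest_square2 below 0.002 m and angle between the z axis of square_foot2 and the z axis of nest_square2, either way round below 0.04 rad)) and value of joint tilt between -0.08 and 0.08 rad), for 0.3 s.
3. the plate leans 30 degrees (within 3.5 degrees) with every new foot still flush (((distance between long_foot1 and nest_long1 below 0.006 m and z of long_foot1 in the frame of nest_long1 below 0.002 m and angle between the z axis of long_foot1 and the z axis of nest_long1, either way round below 0.04 rad) or (distance between long_foot1 and nest_long2 below 0.006 m and z of long_foot1 in the frame of nest_long2 below 0.002 m and angle between the z axis of long_foot1 and the z axis of nest_long2, either way round below 0.04 rad)) and ((distance between long_foot2 and nest_long1 below 0.006 m and z of long_foot2 in the frame of nest_long1 below 0.002 m and angle between the z axis of long_foot2 and the z axis of nest_long1, either way round below 0.04 rad) or (distance between long_foot2 and nest_long2 below 0.006 m and z of long_foot2 in the frame of nest_long2 below 0.002 m and angle between the z axis of long_foot2 and the z axis of nest_long2, either way round below 0.04 rad)) and ((distance between square_foot1 and nest_square1 below 0.006 m and z of square_foot1 in the frame of nest_square1 below 0.002 m and angle between the z axis of square_foot1 and the z axis of nest_square1, either way round below 0.04 rad) or (distance between square_foot1 and nest_square2 below 0.006 m and z of square_foot1 in the frame of nest_square2 below 0.002 m and angle between the z axis of square_foot1 and the z axis of nest_square2, either way round below 0.04 rad)) and ((distance between square_foot2 and nest_square1 below 0.006 m and z of square_foot2 in the frame of nest_square1 below 0.002 m and angle between the z axis of square_foot2 and the z axis of nest_square1, either way round below 0.04 rad) or (distance between square_foot2 and nest_square2 below 0.006 m and z of square_foot2 in the frame of nest_square2 below 0.002 m and angle between the z axis of square_foot2 and the z axis of nest_square2, either way round below 0.04 rad)) and value of joint tilt between 0.464 and 0.584 rad), for 0.2 s.
At the end, for the whole second after the job is handed in: Finished feet stand flat on the board, middles over it; every new foot is in a nest of its own shape, underside within 2 mm of the floor, 6 mm of the nest's centre, square to the plate within 0.04 rad; the plate leans 0.524 rad (30 degrees) within 0.06; all let go and at rest (all of step 3 and x of done_long in the frame of board_top between -0.08 and 0.08 m and y of done_long in the frame of board_top between -0.05 and 0.05 m and z of done_long in the frame of board_top between -0.004 and 0.004 m and angle between the z axis of each of done_long, done_square and the z axis of board_top, either way round below 0.08 rad and x of done_square in the frame of board_top between -0.08 and 0.08 m and y of done_square in the frame of board_top between -0.05 and 0.05 m and z of done_square in the frame of board_top between -0.004 and 0.004 m and linear speed of each of long_foot1, long_foot2, square_foot1, square_foot2, done_long, done_square below 0.02 m/s); the robot touches nothing.
It fails at once if the round flange is moved more than 60 mm (distance of flange from where it was at the start of the episode above 0.06 m).
It fails at once if a tool or other thing on the bench is moved more than 60 mm (distance of any of magnet, screwdriver, spanner, hammer, tub from where it was at the start of the episode above 0.06 m).
Of done_long, done_square only 1 to 2 are there at a start; the rules pass over those that are not, and their reading is None.
Of long_foot1, long_foot2, square_foot1, square_foot2 only 3 to 4 are there at a start; the rules pass over those that are not, and their reading is None.
At some moment in a run one of long_foot1, long_foot2, square_foot1, square_foot2 may be knocked a few centimetres aside while the robot is not near it.
Once in a run the grip may slacken for a moment while it holds something.
It also fails if it takes over 210 s, if anything falls off the work surface, if the arm or the gripper's body presses on something with over 40 N, if the wrist force passes 120 N, or if a joint passes its speed limit or range.

## Working session

There is one attempt and no reset: what is moved stays moved. The work goes in short steps, Python scripts to look and compute and a tool call to move; the robot and the scene stay as the last step left them, time stands still between calls to the robot, and variables do not carry over. Pictures are saved under pics/ and viewed, at most 14 in all, crops included, and the job is handed in when it is done.

Besides the shell and the picture viewer there is one more tool, called after ">>>" by a JSON object that holds its "fn" and its "kwargs". apply_moves: Moves the arm, as the interface text tells. Its arguments: {"type":"object","properties":{"targets":{"type":"array","items":{"type":"array"}},"squeeze":{"type":"number"}},"required":["targets"]}

```bash
mkdir -p pics; cat > h.py <<'E'
import numpy as np, cv2
from rig import ctrl, capture, camera_info
def grab(n,f):
    ci=camera_info(n); im,d=capture(n); cv2.imwrite(f'pics/{f}.png',im); np.savez(f'pics/{f}.npz',d=d,E=np.array(ci['extrinsics']),k=[200/np.tan(np.radians(ci['vfov']/2)),ci['cx'],ci['cy']])
    return im,d
def cloud(f):
    z=np.load(f'pics/{f}.npz'); d=z['d']; F,cx,cy=z['k']; E=z['E']
    v,u=np.mgrid[:400,:640]
    P=np.stack([(u-cx)/F*d,(v-cy)/F*d,d],-1)@E[:3,:3].T+E[:3,3]
    P[d==0]=np.nan
    return P
E
python3 - <<'E'
from h import *
for n in('scene','side'):
    im,d=grab(n,n+'0'); print(n,np.round(camera_info(n)['extrinsics'],2).tolist(),camera_info(n)['vfov'],(d>0).mean())
print(ctrl.sense())
E
```

```text
scene [[-0.1, 0.65, -0.75, 1409.43], [0.99, 0.09, -0.06, 130.19], [0.02, -0.75, -0.66, 973.75], [0.0, 0.0, 0.0, 1.0]] 47.298190322930296 0.99601953125
side [[0.79, -0.33, 0.51, -233.97], [-0.61, -0.46, 0.64, -889.96], [0.02, -0.82, -0.57, 981.89], [0.0, 0.0, 0.0, 1.0]] 49.448621231216954 0.995890625
{'time_s': 0.1, 'joints': array([-1.46141662e+00,  3.13392297e-01,  1.49836098e+00,  1.79304892e-05,
        1.33101620e+00, -2.23422756e-01]), 'dq': array([ 0.00086138, -0.00020078, -0.00151835, -0.00091593,  0.00134685,
       -0.00022602]), 'tau': array([ 2.21467388e-03, -4.12899041e+01, -2.60142106e+01, -2.40067720e-04,
        2.97475577e-03, -2.86787656e-05]), 'eef_pos': array([ 171.46927474, -495.9625156 ,  230.79325293]), 'ee_rot': array([-5.86960785e-04,  9.86187414e-01,  1.65632235e-01,  4.22273932e-05]), 'force': array([0.44947219, 0.73383416, 0.67419577]), 'wrist_torque': array([-0.00673481,  0.00886058,  0.0104472 ]), 'grip_force': 0.0, 'grip_width': 1.0003511761925317}
```

View pics/scene0.png

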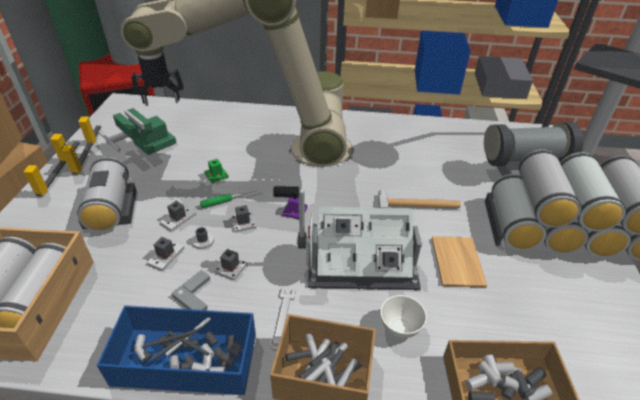

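View pics/side0.png

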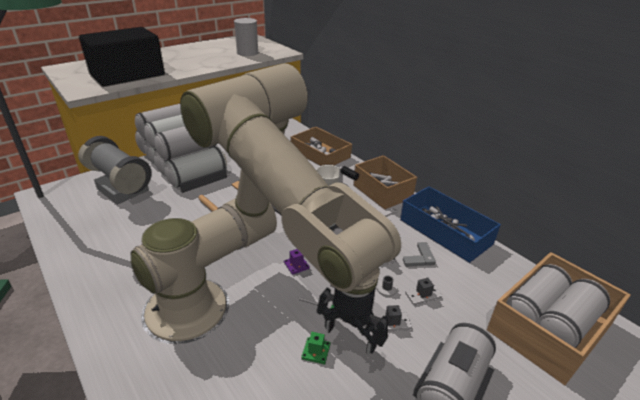

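```bash
python3 - <<'E'
from h import *
im=cv2.imread('pics/scene0.png')
cv2.imwrite('pics/c1.png',cv2.resize(im[170:310,130:330],(800,560),interpolation=cv2.INTER_CUBIC))
cv2.imwrite('pics/c2.png',cv2.resize(im[165:305,285:485],(800,560),interpolation=cv2.INTER_CUBIC))
P=cloud('scene0')
for u,v in [(177,206),(242,210),(165,242),(231,255),(202,231),(288,191),(343,224),(390,256),(460,260),(292,205),(380,345)]: print(u,v,P[v,u].round(0))
E
```

```text
177 206 [ 440. -385.   55.]
242 210 [ 435. -189.   58.]
165 242 [ 588. -367.   56.]
231 255 [ 612. -176.   56.]
202 231 [ 522. -285.   44.]
288 191 [586. -21. 275.]
343 224 [567. 115. 165.]
390 256 [611. 241. 109.]
460 260 [512. 450.  13.]
292 205 [373. -49.  39.]
380 345 [799. 229.  -1.]
```

View pics/c1.png

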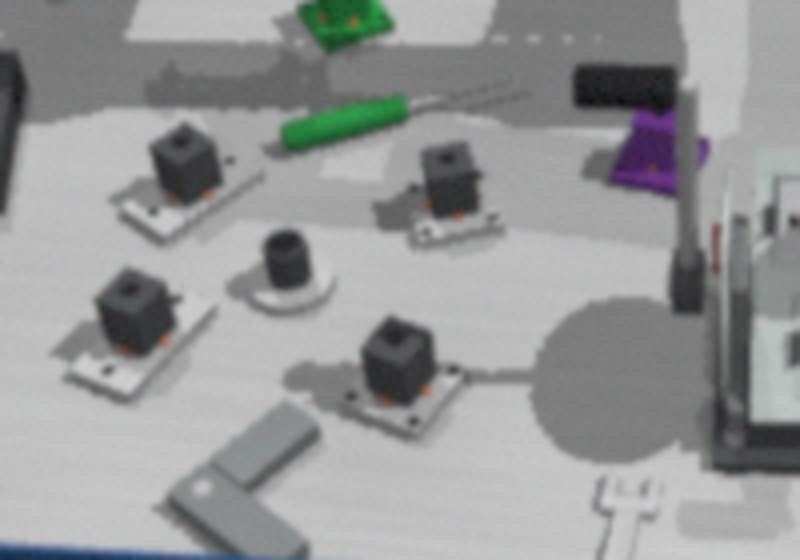

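View pics/c2.png

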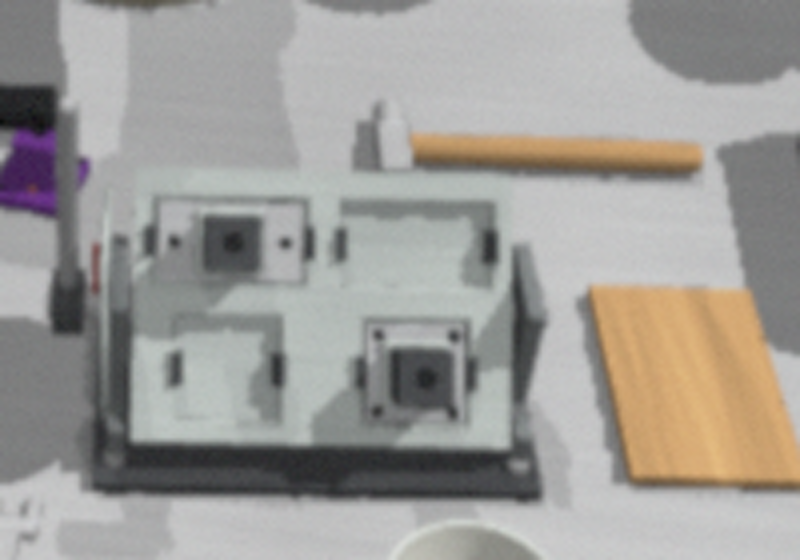

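```bash
cat >> h.py <<'E'
def rect(X):
    """min-area rect of XY points: centre, size, angle deg mod 90"""
    (c,s,a)=cv2.minAreaRect(X[:,:2].astype(np.float32)); return np.round(c,1),np.round(s,1),round(a,1)
def near(P,c,r,z0,z1):
    Q=P.reshape(-1,3); m=(np.abs(Q[:,0]-c[0])<r)&(np.abs(Q[:,1]-c[1])<r)&(Q[:,2]>z0)&(Q[:,2]<z1); return Q[m]
E
python3 - <<'E'
from h import *
P=cloud('scene0')
for c in [(440,-385),(588,-367),(435,-189),(612,-176)]:
    print(c,'top',rect(near(P,c,60,51,62)),'all',rect(near(P,c,75,6,70)))
B=near(P,(512,450),120,8,17);print('board',rect(B),np.median(B[:,2]))
# plate face : region of crop
R=P[213:276,318:412].reshape(-1,3);R=R[~np.isnan(R[:,0])]
best=0;rng=np.random.default_rng(0)
for _ in range(400):
    a=R[rng.choice(len(R),3,False)];n=np.cross(a[1]-a[0],a[2]-a[0])
    if np.linalg.norm(n)<100: continue
    n/=np.linalg.norm(n);s=(abs((R-a[0])@n)<2)
    if s.sum()>best:best=s.sum();S=s
c=R[S].mean(0);n=np.linalg.svd(R[S]-c)[2][2];n*=np.sign(n[2]);print('plate',c,n,best,len(R),'tilt',np.arccos(n[2]),'yaw x-dir',np.degrees(np.arctan2(n[1],n[0])))
# whole plate extents: points within 2 of plane
Q=P[150:320,270:440].reshape(-1,3);Q=Q[np.abs((Q-c)@n)<2.5]
ya=np.cross([0,0,1],n);ya/=np.linalg.norm(ya);xa=np.cross(ya,n);
q=np.c_[(Q-c)@xa,(Q-c)@ya].astype(np.float32)
print(ya,xa,np.percentile(q,[0,.5,1,99,99.5,100],axis=0))
G=near(P,(586,-21),60,240,310);print('grip',G.min(0),G.max(0),np.median(G,0),len(G))
E
```

```text
(440, -385) top (array([ 439. , -392.5]), array([40.5, 35.9]), 56.0) all (array([ 440.2, -374.2]), array([125.8, 148.7]), 89.5)
(588, -367) top (array([ 589.2, -375.2]), array([37.9, 38.3]), 69.1) all (array([ 575. , -349.5]), array([101.9, 141.5]), 78.8)
(435, -189) top (array([ 431. , -191.5]), array([43., 35.]), 26.6) all (array([ 425.5, -182.5]), array([ 76.5, 101.3]), 34.8)
(612, -176) top (array([ 611.3, -183.5]), array([39.2, 37. ]), 71.5) all (array([ 629.3, -201.5]), array([ 68.4, 135.5]), 23.7)
board (array([510.2, 449.4]), array([193. , 260.9]), 7.3) 12.348085220634516
plate [571.37161658 174.31000804  93.7673008 ] [0.71643964 0.07284858 0.69383523] 2099 5897 tilt 0.8039951182168329 yaw x-dir 5.805960210057795
[-0.10115979  0.99487019  0.        ] [ 0.69027599  0.07018823 -0.72013378] [[-103.78868103 -243.80055237]
 [-102.89389572 -216.69228531]
 [-102.27813324 -176.53692017]
 [ 133.66805359  164.8149884 ]
 [ 134.66028687  181.05487213]
 [ 139.10292053  200.04653931]]
grip [565.40815107 -58.23700242 240.52271175] [593.04270177  15.98820552 282.40735726] [583.20475685 -18.82096929 271.22342196] 359
```

>>> {"fn": "apply_moves", "kwargs": {"targets": [[85,[30,40,50],[0,0,8]],[85,[60,80,100],[0,0,16]],[85,[100,120,120],[0,0,24]],[85,[140,160,120],[0,0,32]],[85,[180,200,120],[0,0,40]],[85,[220,240,120],[0,0,48]],[85,[250,275,120],[0,0,56]],[85,[280,310,120],[0,0,64]],[85,[310,345,120],[0,0,72]],[85,[340,380,120],[0,0,77]],[85,[370,425,120],[0,0,77]],[85,[403,470,120],[0,0,77]],[85,[403,470,120],[0,0,77]],[85,[403,470,120],[0,0,77]]]}}

```text
time_s: 1.5
eef_pos: [576.1, -22.2, 350.0]
ee_rot: [-0.001, 0.667, 0.745, 0.0]
force: [-0.6, -0.3, -0.8]
grip_width: 0.994
grip_force: 0.0
```

```bash
python3 - <<'E'
from h import *
s=ctrl.sense();print(s['time_s'],s['eef_pos'],s['ee_rot'],s['joints'])
im,d=grab('wrist','w1'); print(np.round(camera_info('wrist')['extrinsics'],3).tolist(),camera_info('wrist')['vfov'])
E
```

```text
1.5 [576.10332233 -22.1540094  350.01628971] [-9.91235276e-04  6.66892206e-01  7.45153543e-01  1.90605383e-05] [-2.41989712e-01  3.87052571e-01  1.09199469e+00  9.67467996e-04
  1.66427850e+00 -3.52635105e-01]
[[0.994, 0.105, 0.033, 567.608], [0.109, -0.949, -0.296, 52.394], [0.0, 0.297, -0.955, 492.79], [0.0, 0.0, 0.0, 1.0]] 62.276418802457094
```

View pics/w1.png

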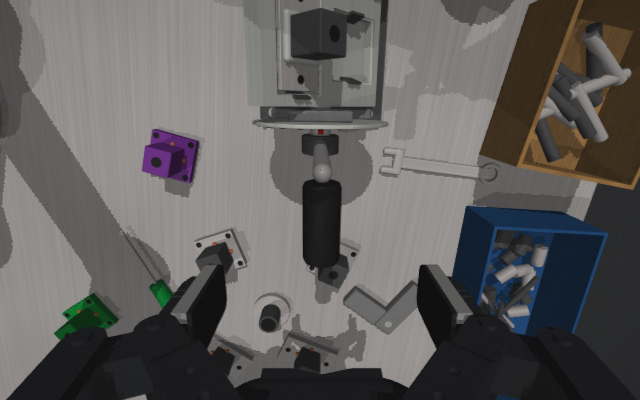

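```bash
python3 - <<'E'
from h import *
P=cloud('w1')
G=P[170:275,295:348].reshape(-1,3);G=G[(G[:,2]>255)&(G[:,2]<300)]
print(len(G),np.percentile(G,[1,50,99],axis=0).round(1),rect(G))
for u,v in [(320,173),(321,182),(321,200),(321,240),(321,262),(321,133),(322,143)]: print(u,v,P[v,u].round(1))
E
```

```text
3442 [[562.1 -58.8 264.6]
 [576.3 -23.8 276.4]
 [591.4   9.  279.7]] (array([576.6, -25. ]), array([27.8, 70.6]), 5.5)
320 173 [572.2   7.7 270.7]
321 182 [573.6   1.1 268.6]
321 200 [574.8  -8.9 278.6]
321 240 [578.  -37.9 278.8]
321 262 [579.8 -54.4 279.7]
321 133 [571.1  23.7 147.2]
322 143 [573.3  13.4 143.7]
```

>>> {"fn": "apply_moves", "kwargs": {"targets": [[85,[1,-9,-50],[0,0,0]],[85,[1,-9,-104],[0,0,0]],[85,[1,-9,-104],[0,0,0]],[25,[1,-9,-104],[0,0,0]],[20,[1,-9,-104],[0,0,0]],[20,[1,-9,-104],[0,0,0]],[20,[1,-9,-104],[0,0,0]],[20,[1,-9,-104],[0,0,0]]], "squeeze": 40}}

```text
time_s: 2.35
eef_pos: [576.5, -35.3, 249.3]
ee_rot: [0.002, 0.669, 0.744, 0.001]
force: [1.4, -0.1, 6.6]
grip_width: 0.31
grip_force: 39.3
```

>>> {"fn": "apply_moves", "kwargs": {"targets": [[20,[-17,-2,-1],[0,0,0]],[20,[-34,-3,-3],[0,0,0]],[20,[-50,-5,-7],[0,0,0]],[20,[-66,-7,-12],[0,0,0]],[20,[-81,-8,-20],[0,0,0]],[20,[-96,-10,-28],[0,0,0]],[20,[-110,-11,-38],[0,0,0]],[20,[-122,-12,-50],[0,0,0]],[20,[-122,-12,-50],[0,0,0]],[20,[-122,-12,-50],[0,0,0]]]}}

```text
time_s: 3.35
eef_pos: [455.0, -48.0, 198.8]
ee_rot: [0.003, 0.669, 0.743, 0.001]
force: [3.6, -3.0, 1.6]
grip_width: 0.313
grip_force: 43.0
```

```bash
cat >> h.py <<'E'
def plane(R,tol=2,seed=0):
    R=R.reshape(-1,3);R=R[~np.isnan(R[:,0])];best=0;rng=np.random.default_rng(seed)
    for _ in range(500):
        a=R[rng.choice(len(R),3,False)];n=np.cross(a[1]-a[0],a[2]-a[0])
        if np.linalg.norm(n)<100: continue
        n/=np.linalg.norm(n);s=(abs((R-a[0])@n)<tol)
        if s.sum()>best:best=s.sum();S=s
    c=R[S].mean(0);n=np.linalg.svd(R[S]-c,full_matrices=False)[2][2];n*=np.sign(n[2]);return c,n,best
E
python3 - <<'E'
from h import *
print(ctrl.sense()['eef_pos'])
im,d=grab('scene','s2');P=cloud('s2')
c,n,b=plane(near(P,(560,180),130,85,130));print(c,n,b,'tilt',np.degrees(n[:2]))
cv2.imwrite('pics/c3.png',cv2.resize(im[160:320,270:470],(800,640),interpolation=cv2.INTER_CUBIC)[:600])
E
```

```text
[454.9735588  -47.97000334 198.75305592]
[562.29408485 175.91511366 107.09825489] [-0.00565725 -0.00443323  0.99997417] 2123 tilt [-0.32413675 -0.2540051 ]
```

View pics/c3.png

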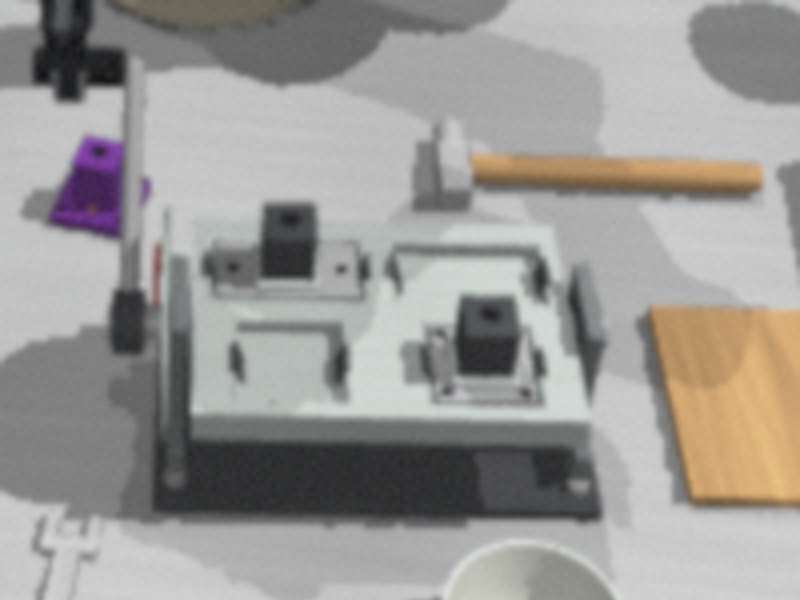

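>>> {"fn": "apply_moves", "kwargs": {"targets": [[85,[0,0,0],[0,0,0]],[85,[0,0,0],[0,0,0]],[85,[0,0,0],[0,0,0]],[85,[0,0,0],[0,0,0]],[85,[0,0,50],[0,0,0]],[85,[0,0,100],[0,0,0]],[85,[0,0,150],[0,0,0]],[85,[20,50,160],[0,0,0]],[85,[40,100,160],[0,0,0]],[85,[60,145,160],[0,0,0]],[85,[80,185,160],[0,0,0]],[85,[100,215,160],[0,0,0]],[85,[100,215,160],[0,0,0]],[85,[100,215,160],[0,0,0]]]}}

```text
time_s: 4.8
eef_pos: [553.4, 168.1, 356.6]
ee_rot: [-0.0, 0.668, 0.744, -0.001]
force: [-0.2, -0.4, -0.3]
grip_width: 0.996
grip_force: 0.0
```

```bash
python3 - <<'E'
from h import *
s=ctrl.sense();print(s['time_s'],s['eef_pos'],s['ee_rot'],s['joints'])
im,d=grab('wrist','w2');P=cloud('w2')
print(plane(near(P,(560,180),130,85,130)))
E
```

```text
4.8 [553.41914754 168.14293905 356.57718431] [-4.26548097e-04  6.68233422e-01  7.43951263e-01 -6.56258685e-04] [ 9.26295809e-02  3.91849533e-01  1.06876898e+00 -2.66469886e-04
  1.68251697e+00 -1.45323802e-02]
(array([557.74616042, 188.22988571, 106.96049527]), array([-0.00284852, -0.00114571,  0.99999529]), np.int64(18989))
```

View pics/w2.png

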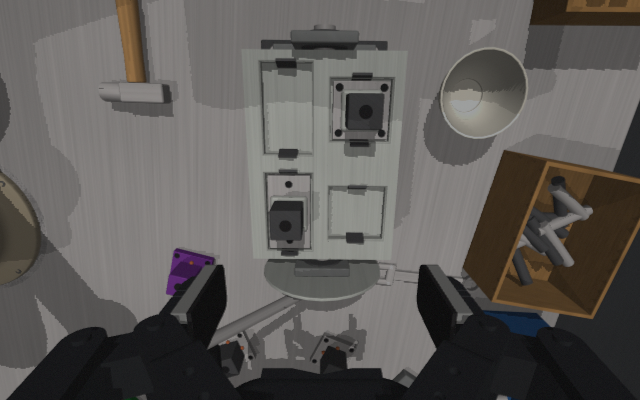

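```bash
cat >> h.py <<'E'
def prof(m,ax):
    return m.sum(ax)
E
python3 - <<'E'
from h import *
P=cloud('w2');Q=near(P,(560,180),160,104.5,109.5)
print('face',rect(Q))
th=np.radians(5.8)
for t in [5.4,5.8,6.2]:
    r=np.radians(t);q=np.c_[Q[:,0]*np.cos(r)+Q[:,1]*np.sin(r),-Q[:,0]*np.sin(r)+Q[:,1]*np.cos(r)]
    print(t,np.percentile(q,[.5,99.5],axis=0).round(1).tolist())
A=P.reshape(-1,3);R=np.array([[np.cos(th),np.sin(th)],[-np.sin(th),np.cos(th)]])
A=np.c_[A[:,:2]@R.T,A[:,2]]
h=lambda l,x:print(l,np.round(x,1).tolist())
for name,uv in [('long1?',(287,110)),('sq2?',(355,212))]:
    c=P[uv[1],uv[0]];print(name,c.round(1));cr=R@c[:2]
    # floor
    F=A[(abs(A[:,0]-cr[0])<45)&(abs(A[:,1]-cr[1])<60)&(A[:,2]<99)&(A[:,2]>90)]
    h(' floor ext',np.percentile(F,[.5,99.5],axis=0)); 
    # hole in face along central bands
    B=A[(A[:,2]>104.5)&(A[:,2]<109.5)]
    s=B[abs(B[:,1]-cr[1])<20];h(' x edges',[s[s[:,0]<cr[0],0].max(),s[s[:,0]>cr[0],0].min()])
    s=B[(abs(B[:,0]-cr[0]-18)<6)];lo=s[s[:,1]<cr[1],1];hi=s[s[:,1]>cr[1],1];h(' y edges',[lo.max(),hi.min()])
    s=B[(abs(B[:,0]-cr[0]+18)<6)];lo=s[s[:,1]<cr[1],1];hi=s[s[:,1]>cr[1],1];h(' y edges',[lo.max(),hi.min()])
for uv in [(287,215),(366,105)]:
    c=P[uv[1],uv[0]];T=near(P,c,40,147,157);print('stub',c.round(1),rect(T),np.median(T[:,2]))
E
```

```text
face (array([554.8, 177.7]), array([180.5, 292.1]), 5.6)
5.4 [[479.5, -19.8], [658.3, 247.8]]
5.8 [[480.4, -23.7], [659.2, 243.9]]
6.2 [[481.2, -27.4], [660.4, 239.9]]
long1? [506.7 230.7  96.6]
 floor ext [[499.5, 128.9, 92.9], [555.5, 229.1, 98.3]]
 x edges [499.7, 556.8]
 y edges [128.4, 229.3]
 y edges [128.3, 229.7]
sq2? [603.1 114.2  95.5]
 floor ext [[577.9, 19.9, 93.2], [646.2, 85.9, 98.2]]
 x edges [576.8, 645.8]
 y edges [20.6, 89.5]
 y edges [20.4, 89.3]
stub [520.5 120.7 151.7] (array([519.3, 108.6]), array([35.8, 35.4]), 5.4) 151.73338430245758
stub [590.4 245.8 152.4] (array([590.8, 239.7]), array([36.1, 35.2]), 6.0) 152.12747084222553
```

```bash
python3 - <<'E'
from h import *
P=cloud('scene0');im=cv2.imread('pics/scene0.png');hsv=cv2.cvtColor(im,cv2.COLOR_BGR2HSV)
m=np.zeros((400,640),bool);m[230:295,425:495]=1
m&=(hsv[...,1]>90)&(hsv[...,0]<25)
Q=P[m];Q=Q[(Q[:,2]>6)&(Q[:,2]<17)]
print(len(Q),rect(Q),np.median(Q[:,2]));print(cv2.boxPoints(cv2.minAreaRect(Q[:,:2].astype(np.float32))).round(0).tolist())
s=ctrl.sense();print(s['eef_pos'])
E
```

```text
1987 (array([510.5, 442.8]), array([181.6, 119.3]), 4.1) 12.300185124372888
[[416.0, 496.0], [424.0, 377.0], [605.0, 390.0], [597.0, 509.0]]
[553.25999083 167.39791606 357.08577059]
```

>>> {"fn": "apply_moves", "kwargs": {"targets": [[85,[-20,-35,-30],[0,0,-0.4]],[85,[-34,-59,-70],[0,0,-0.4]],[85,[-34,-59,-120],[0,0,-0.4]],[85,[-34,-59,-170],[0,0,-0.4]],[85,[-34,-59,-215],[0,0,-0.4]],[85,[-34,-59,-239],[0,0,-0.4]],[85,[-34,-59,-239],[0,0,-0.4]],[30,[-34,-59,-239],[0,0,-0.4]],[30,[-34,-59,-239],[0,0,-0.4]],[30,[-34,-59,-239],[0,0,-0.4]],[30,[-34,-59,-239],[0,0,-0.4]],[30,[-34,-59,-239],[0,0,-0.4]],[30,[-34,-59,-239],[0,0,-0.4]]], "squeeze": 80}}

```text
time_s: 6.15
eef_pos: [519.7, 108.7, 119.8]
ee_rot: [0.001, 0.671, 0.741, 0.0]
force: [-4.9, -1.3, 7.8]
grip_width: 0.406
grip_force: 81.3
```

>>> {"fn": "apply_moves", "kwargs": {"targets": [[30,[0,0,5],[0,0,0]],[30,[0,0,10],[0,0,0]],[30,[0,0,18],[0,0,0]],[30,[0,0,40],[0,0,0]],[30,[0,0,70],[0,0,0]],[30,[0,0,70],[0,0,0]]]}}

```text
time_s: 6.75
eef_pos: [521.2, 108.9, 192.2]
ee_rot: [0.003, 0.671, 0.741, 0.003]
force: [0.7, 0.1, -5.0]
grip_width: 0.407
grip_force: 81.6
```

>>> {"fn": "apply_moves", "kwargs": {"targets": [[30,[-6,40,0],[0,0,0]],[30,[-12,80,0],[0,0,0]],[30,[-19,125,0],[0,0,0]],[30,[-26,170,0],[0,0,0]],[30,[-33,215,0],[0,0,0]],[30,[-40,260,0],[0,0,0]],[30,[-46,300,-20],[0,0,0]],[30,[-51,331,-60],[0,0,0]],[30,[-51,331,-100],[0,0,-1]],[30,[-51,331,-135],[0,0,-1.5]],[30,[-51,331,-135],[0,0,-1.5]],[30,[-51,331,-135],[0,0,-1.5]]]}}

```text
time_s: 7.95
eef_pos: [468.6, 439.7, 53.5]
ee_rot: [-0.0, 0.681, 0.732, -0.0]
force: [0.6, 0.2, -4.2]
grip_width: 0.408
grip_force: 81.5
```

>>> {"fn": "apply_moves", "kwargs": {"targets": [[30,[0,0,-10],[0,0,0]],[30,[0,0,-16],[0,0,0]],[30,[0,0,-16],[0,0,0]],[30,[0,0,-16],[0,0,0]]]}}

```text
time_s: 8.35
eef_pos: [468.7, 439.8, 37.8]
ee_rot: [0.0, 0.681, 0.732, 0.0]
force: [0.3, -0.0, -4.6]
grip_width: 0.41
grip_force: 81.9
```

>>> {"fn": "apply_moves", "kwargs": {"targets": [[85,[0,0,0],[0,0,0]],[85,[0,0,0],[0,0,0]],[85,[0,0,0],[0,0,0]],[85,[0,0,0],[0,0,0]],[85,[0,0,40],[0,0,0]],[85,[0,0,90],[0,0,0]],[85,[20,-30,130],[0,0,1.5]],[85,[50,-80,150],[0,0,1.5]],[85,[80,-125,160],[0,0,1.5]],[85,[100,-165,160],[0,0,1.5]],[85,[122,-200,160],[0,0,1.5]],[85,[122,-200,120],[0,0,1.5]],[85,[122,-200,81],[0,0,1.5]],[85,[122,-200,81],[0,0,1.5]],[85,[122,-200,81],[0,0,1.5]]]}}

```text
time_s: 9.85
eef_pos: [590.8, 240.1, 119.4]
ee_rot: [0.0, 0.671, 0.741, 0.0]
force: [-0.3, 0.8, 1.7]
grip_width: 0.996
grip_force: 0.0
```

>>> {"fn": "apply_moves", "kwargs": {"targets": [[30,[0,0,0],[0,0,0]],[30,[0,0,0],[0,0,0]],[30,[0,0,0],[0,0,0]],[30,[0,0,0],[0,0,0]],[30,[0,0,0],[0,0,0]],[30,[0,0,0],[0,0,0]],[30,[0,0,5],[0,0,0]],[30,[0,0,10],[0,0,0]],[30,[0,0,18],[0,0,0]],[30,[0,0,40],[0,0,0]],[30,[0,0,70],[0,0,0]],[30,[0,0,70],[0,0,0]]]}}

```text
time_s: 11.05
eef_pos: [592.1, 240.1, 192.8]
ee_rot: [0.002, 0.671, 0.741, 0.003]
force: [0.5, -0.1, -5.3]
grip_width: 0.41
grip_force: 81.7
```

>>> {"fn": "apply_moves", "kwargs": {"targets": [[30,[-6,40,0],[0,0,0]],[30,[-14,80,0],[0,0,0]],[30,[-22,125,0],[0,0,0]],[30,[-31,170,0],[0,0,0]],[30,[-39,206,-20],[0,0,0]],[30,[-39,206,-60],[0,0,0]],[30,[-39,206,-100],[0,0,-1]],[30,[-39,206,-135],[0,0,-1.5]],[30,[-39,206,-145],[0,0,-1.5]],[30,[-39,206,-151],[0,0,-1.5]],[30,[-39,206,-151],[0,0,-1.5]],[30,[-39,206,-151],[0,0,-1.5]]]}}

```text
time_s: 12.25
eef_pos: [552.3, 446.2, 38.9]
ee_rot: [0.0, 0.681, 0.732, 0.001]
force: [0.5, 0.1, -6.0]
grip_width: 0.407
grip_force: 84.3
```

>>> {"fn": "apply_moves", "kwargs": {"targets": [[30,[0,0,-2],[0,0,0]],[30,[0,0,-2],[0,0,0]],[85,[0,0,-2],[0,0,0]],[85,[0,0,-2],[0,0,0]],[85,[0,0,-2],[0,0,0]],[85,[0,0,0],[0,0,0]],[85,[0,0,45],[0,0,0]],[85,[0,0,95],[0,0,0]],[85,[0,0,145],[0,0,0]],[85,[0,-30,185],[0,0,1]],[85,[0,-65,220],[0,0,1]],[85,[0,-100,255],[0,0,1]],[85,[0,-135,290],[0,0,1]],[85,[0,-175,320],[0,0,1]]]}}

```text
time_s: 13.65
eef_pos: [551.1, 269.7, 359.6]
ee_rot: [0.0, 0.674, 0.738, 0.001]
force: [0.9, -0.2, 0.2]
grip_width: 0.996
grip_force: 0.0
```

>>> {"fn": "apply_moves", "kwargs": {"targets": [[85,[-3,-48,0],[0,0,0]],[85,[-6,-96,0],[0,0,0]],[85,[-9,-144,0],[0,0,0]],[85,[-12,-192,0],[0,0,0]],[85,[-15,-240,0],[0,0,0]],[85,[-18,-288,0],[0,0,0]],[85,[-21,-336,0],[0,0,0]],[85,[-24,-384,0],[0,0,0]],[85,[-27,-430,0],[0,0,0]],[85,[-30,-470,0],[0,0,0]],[85,[-30,-470,0],[0,0,0]],[85,[-30,-470,0],[0,0,0]],[85,[-30,-470,0],[0,0,0]]]}}

```text
time_s: 14.95
eef_pos: [521.6, -198.3, 357.7]
ee_rot: [0.0, 0.674, 0.739, 0.0]
force: [0.3, 0.2, -0.0]
grip_width: 0.996
grip_force: 0.0
```

```bash
cat >> h.py <<'E'
def feet(P,cs):
    for c in cs:
        T=near(P,c,50,51,62)
        r=rect(T); c2=r[0]; B=near(P,c2,70,9,16); 
        print(c,'stub',r,'base',len(B),rect(B),'ztop',np.median(T[:,2]).round(1))
E
python3 - <<'E'
from h import *
s=ctrl.sense();print(s['time_s'],s['eef_pos'],s['ee_rot'],s['joints'])
im,d=grab('wrist','w3');P=cloud('w3')
feet(P,[(440,-391),(588,-374),(433,-191),(612,-184)])
im,d=grab('scene','s3');P=cloud('s3')
print(im.shape);cv2.imwrite('pics/c4.png',np.hstack([cv2.resize(im[210:310,420:500],(400,500)),cv2.resize(cv2.imread('pics/w3.png'),(400,500))]))
E
```

```text
14.95 [ 521.61053616 -198.30478595  357.67014333] [2.04940303e-04 6.74162763e-01 7.38582766e-01 1.57946058e-04] [-5.73365478e-01  3.39711491e-01  1.13866043e+00  2.44643170e-04
  1.66276418e+00 -6.64478134e-01]
(440, -391) stub (array([ 439.6, -394.4]), array([36.5, 36.2]), 58.6) base 1116 (array([ 424.9, -384.6]), array([ 54.4, 132.2]), 56.9) ztop 56.5
(588, -374) stub (array([ 590.3, -376.9]), array([36.1, 36. ]), 70.9) base 1059 (array([ 576.9, -368.3]), array([ 71.3, 136.8]), 58.1) ztop 56.7
(433, -191) stub (array([ 432.1, -193.5]), array([36.3, 35.9]), 24.8) base 1031 (array([ 432.2, -193.6]), array([64.3, 64. ]), 24.7) ztop 56.7
(612, -184) stub (array([ 612. , -185.9]), array([35.9, 36. ]), 71.2) base 1058 (array([ 632.8, -205.5]), array([ 87.4, 116.2]), 70.8) ztop 57.0
(400, 640, 3)
```

View pics/c4.png

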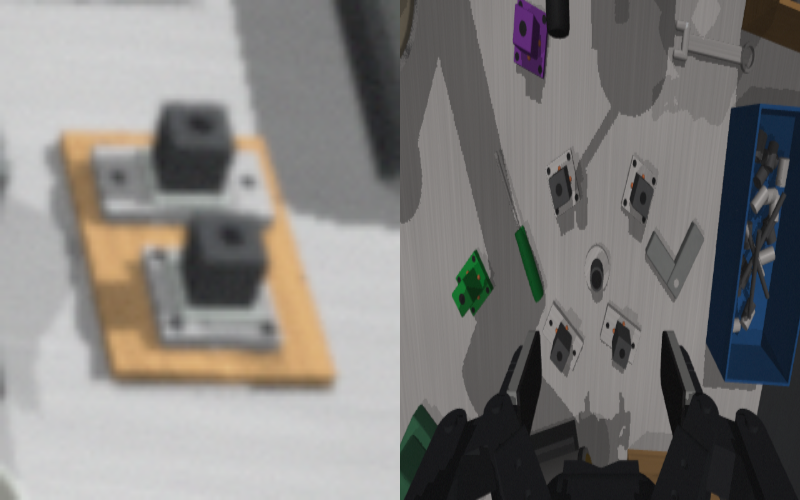

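```bash
python3 - <<'E'
from h import *
P=cloud('w3')
for c,a in [((439.6,-394.4),58.6),((590.3,-376.9),70.9),((432.1,-193.5),24.8),((612,-185.9),71.2)]:
    B=near(P,c,60,10,15);B=B[np.hypot(B[:,0]-c[0],B[:,1]-c[1])<56]
    for t in (a,a-90):
        u=np.array([np.cos(np.radians(t)),np.sin(np.radians(t))]);p=(B[:,:2]-c)@u;print(c,round(t,1),np.percentile(p,[1,99]).round(1))
E
```

```text
(439.6, -394.4) 58.6 [-25.3  25.9]
(439.6, -394.4) -31.4 [-47.4  47.1]
(590.3, -376.9) 70.9 [-25.4  25.8]
(590.3, -376.9) -19.1 [-47.3  47.3]
(432.1, -193.5) 24.8 [-31.3  31.9]
(432.1, -193.5) -65.2 [-31.6  31.5]
(612, -185.9) 71.2 [-31.6  31.6]
(612, -185.9) -18.8 [-31.5  31.9]
```

>>> {"fn": "apply_moves", "kwargs": {"targets": [[60,[-15,-30,-30],[0,0,8]],[60,[-30,-65,-60],[0,0,16]],[60,[-45,-100,-90],[0,0,24]],[60,[-60,-135,-120],[0,0,32]],[60,[-72,-170,-150],[0,0,40]],[60,[-82,-195,-190],[0,0,48]],[60,[-82,-195,-235],[0,0,53.4]],[60,[-82,-195,-280],[0,0,53.4]],[60,[-82,-195,-315],[0,0,53.4]],[60,[-82,-195,-333],[0,0,53.4]],[60,[-82,-195,-333],[0,0,53.4]],[30,[-82,-195,-333],[0,0,53.4]],[30,[-82,-195,-333],[0,0,53.4]],[30,[-82,-195,-333],[0,0,53.4]],[30,[-82,-195,-333],[0,0,53.4]],[30,[-82,-195,-333],[0,0,53.4]]]}}

```text
time_s: 16.65
eef_pos: [440.4, -394.9, 26.3]
ee_rot: [0.002, 0.271, 0.963, -0.001]
force: [0.3, 0.9, 7.3]
grip_width: 0.41
grip_force: 82.0
```

>>> {"fn": "apply_moves", "kwargs": {"targets": [[30,[0,0,20],[0,0,0]],[30,[0,0,60],[0,0,0]],[30,[0,0,105],[0,0,0]],[30,[0,0,155],[0,0,0]],[30,[0,0,205],[0,0,0]],[30,[0,0,250],[0,0,0]],[30,[0,0,290],[0,0,0]],[30,[0,0,290],[0,0,0]]]}}

```text
time_s: 17.45
eef_pos: [440.2, -394.8, 320.2]
ee_rot: [0.004, 0.271, 0.963, -0.003]
force: [0.5, -0.1, -6.0]
grip_width: 0.404
grip_force: 81.8
```

>>> {"fn": "apply_moves", "kwargs": {"targets": [[30,[5,46,0],[0,0,-4]],[30,[10,94,0],[0,0,-8]],[30,[15,142,0],[0,0,-12]],[30,[20,190,0],[0,0,-16]],[30,[25,238,0],[0,0,-20]],[30,[30,286,0],[0,0,-24]],[30,[36,334,0],[0,0,-28]],[30,[42,382,0],[0,0,-32]],[30,[48,430,0],[0,0,-36]],[30,[54,478,0],[0,0,-40]],[30,[59,526,0],[0,0,-44]],[30,[64,574,0],[0,0,-48]],[30,[68,620,0],[0,0,-52.8]],[30,[68,625.6,-45],[0,0,-52.8]],[30,[68,625.6,-90],[0,0,-52.8]],[30,[68,625.6,-135],[0,0,-52.8]],[30,[68,625.6,-165],[0,0,-52.8]],[30,[68,625.6,-165],[0,0,-52.8]],[30,[68,625.6,-165],[0,0,-52.8]]]}}

```text
time_s: 19.35
eef_pos: [507.4, 231.4, 149.6]
ee_rot: [-0.0, 0.671, 0.742, -0.0]
force: [0.2, -0.3, -6.6]
grip_width: 0.406
grip_force: 82.5
```

>>> {"fn": "apply_moves", "kwargs": {"targets": [[30,[0,0,-12],[0,0,0]],[30,[0,0,-20],[0,0,0]],[30,[0,0,-25],[0,0,0]],[30,[0,0,-29],[0,0,0]],[30,[0,0,-29],[0,0,0]]]}}

```text
time_s: 19.85
eef_pos: [508.2, 231.1, 121.3]
ee_rot: [0.001, 0.671, 0.742, 0.001]
force: [0.1, -3.7, 2.0]
grip_width: 0.412
grip_force: 83.8
```

>>> {"fn": "apply_moves", "kwargs": {"targets": [[30,[0,0,-2],[0,0,0]],[30,[0,0,-3],[0,0,0]],[30,[0,0,-3],[0,0,0]]]}}

```text
time_s: 20.15
eef_pos: [508.2, 231.1, 121.2]
ee_rot: [0.001, 0.671, 0.742, 0.001]
force: [-9.7, -8.5, 28.2]
grip_width: 0.408
grip_force: 87.3
```

>>> {"fn": "apply_moves", "kwargs": {"targets": [[30,[0,0,2],[0,0,0]],[60,[0,0,2],[0,0,0]],[60,[0,0,2],[0,0,0]],[60,[0,0,2],[0,0,0]],[60,[0,0,30],[0,0,0]],[60,[0,-20,75],[0,0,0]],[60,[0,-40,120],[0,0,0]],[60,[10,-60,170],[0,0,0]],[60,[20,-60,220],[0,0,0]],[60,[30,-60,240],[0,0,0]],[60,[30,-60,240],[0,0,0]],[60,[30,-60,240],[0,0,0]]]}}

```text
time_s: 21.35
eef_pos: [537.5, 171.5, 356.4]
ee_rot: [-0.0, 0.671, 0.742, -0.0]
force: [1.4, 0.3, -0.7]
grip_width: 0.701
grip_force: 0.0
```

```bash
cat >> h.py <<'E'
NC={'long1':(507.2,231.4),'long2':(519.7,108.3),'sq1':(590.3,239.9),'sq2':(602.8,116.7)}
def nests(P,names):
    f=plane(near(P,(555,178),130,95,120));print('face',f[0].round(1),'tilt deg',np.degrees(f[1][:2]).round(2))
    for n in names:
        T=near(P,NC[n],30,146,170); T=T[T[:,2]>T[:,2].max()-5]; c,nn,b=plane(T,1.5)
        c[2]=np.median(T[:,2]);print(n,NC[n],rect(T),'ztop',c[2].round(2),'above face', round(float((c-f[0])@f[1]),2),'(flush 45)','rel tilt',(nn-f[1])[:2].round(3))
E
python3 - <<'E'
from h import *
s=ctrl.sense();print(s['time_s'],s['eef_pos'])
grab('wrist','w4');nests(cloud('w4'),['long1'])
grab('scene','s4');feet(cloud('s4'),[(590.3,-376.9),(432.1,-193.5),(612,-185.9)])
E
```

```text
21.35 [537.45178216 171.53674415 356.39162626]
face [551.1 195.2 107. ] tilt deg [-0.22 -0.07]
long1 (507.2, 231.4) (array([508.7, 231.8]), array([35.3, 34.5]), 5.7) ztop 151.83 above face 44.99 (flush 45) rel tilt [-0.004  0.009]
(590.3, -376.9) stub (array([ 589.1, -375.2]), array([39.4, 38. ]), 73.0) base 298 (array([ 575.2, -358.7]), array([ 56.7, 144.3]), 59.3) ztop 56.1
(432.1, -193.5) stub (array([ 431.1, -191.3]), array([43.8, 35.2]), 25.6) base 167 (array([ 432.5, -190.5]), array([66.2, 63.2]), 24.6) ztop 56.3
(612, -185.9) stub (array([ 611.6, -183.4]), array([38.1, 38.7]), 72.6) base 253 (array([ 630.9, -197.5]), array([ 63.3, 127.8]), 22.4) ztop 56.1
```

>>> {"fn": "apply_moves", "kwargs": {"targets": [[60,[5,-48,0],[0,0,6]],[60,[10,-96,0],[0,0,12]],[60,[15,-144,0],[0,0,18]],[60,[20,-192,0],[0,0,24]],[60,[25,-240,0],[0,0,30]],[60,[30,-288,-10],[0,0,36]],[60,[35,-335,-25],[0,0,42]],[60,[40,-380,-50],[0,0,48]],[60,[45,-420,-80],[0,0,54]],[60,[48,-460,-110],[0,0,60]],[60,[50,-500,-140],[0,0,65]],[60,[53,-535,-170],[0,0,65]],[60,[53,-548.3,-215],[0,0,65]],[60,[53,-548.3,-263],[0,0,65]],[60,[53,-548.3,-300],[0,0,65]],[60,[53,-548.3,-325],[0,0,65]],[60,[53,-548.3,-333],[0,0,65]],[60,[53,-548.3,-333],[0,0,65]]]}}

```text
time_s: 23.25
eef_pos: [589.9, -376.2, 23.1]
ee_rot: [-0.001, 0.167, 0.986, 0.001]
force: [0.8, -0.8, 0.8]
grip_width: 0.701
grip_force: 0.0
```

>>> {"fn": "apply_moves", "kwargs": {"targets": [[30,[0,0,0],[0,0,0]],[30,[0,0,0],[0,0,0]],[30,[0,0,0],[0,0,0]],[30,[0,0,0],[0,0,0]],[30,[0,0,0],[0,0,0]]]}}

```text
time_s: 23.75
eef_pos: [591.3, -377.5, 26.5]
ee_rot: [0.001, 0.167, 0.986, -0.001]
force: [-0.3, 0.1, 7.2]
grip_width: 0.406
grip_force: 81.7
```

>>> {"fn": "apply_moves", "kwargs": {"targets": [[30,[0,0,20],[0,0,0]],[30,[0,0,60],[0,0,0]],[30,[0,0,105],[0,0,0]],[30,[0,0,155],[0,0,0]],[30,[0,0,205],[0,0,0]],[30,[0,0,250],[0,0,0]],[30,[0,0,290],[0,0,0]],[30,[0,0,290],[0,0,0]]]}}

```text
time_s: 24.55
eef_pos: [591.1, -377.3, 320.4]
ee_rot: [0.004, 0.167, 0.986, -0.003]
force: [0.3, -0.7, -5.9]
grip_width: 0.409
grip_force: 81.9
```

>>> {"fn": "apply_moves", "kwargs": {"targets": [[30,[-6,44,0],[0,0,-6]],[30,[-13,90,0],[0,0,-12]],[30,[-20,136,0],[0,0,-18]],[30,[-27,182,0],[0,0,-24]],[30,[-34,228,0],[0,0,-30]],[30,[-41,274,0],[0,0,-36]],[30,[-48,320,0],[0,0,-42]],[30,[-55,366,0],[0,0,-48]],[30,[-61,412,0],[0,0,-54]],[30,[-66,450,0],[0,0,-60]],[30,[-71,480,0],[0,0,-65.1]],[30,[-71,485.2,-45],[0,0,-65.1]],[30,[-71,485.2,-90],[0,0,-65.1]],[30,[-71,485.2,-135],[0,0,-65.1]],[30,[-71,485.2,-165],[0,0,-65.1]],[30,[-71,485.2,-165],[0,0,-65.1]],[30,[-71,485.2,-165],[0,0,-65.1]]]}}

```text
time_s: 26.25
eef_pos: [519.1, 108.3, 149.2]
ee_rot: [-0.0, 0.671, 0.741, -0.0]
force: [0.3, 0.0, -5.5]
grip_width: 0.407
grip_force: 82.4
```

>>> {"fn": "apply_moves", "kwargs": {"targets": [[30,[0,0,-12],[0,0,0]],[30,[0,0,-20],[0,0,0]],[30,[0,0,-25],[0,0,0]],[30,[0,0,-29],[0,0,0]],[30,[0,0,-31],[0,0,0]],[30,[0,0,-31],[0,0,0]]]}}

```text
time_s: 26.85
eef_pos: [520.2, 107.8, 121.3]
ee_rot: [0.002, 0.671, 0.741, 0.001]
force: [-10.2, -6.9, 21.1]
grip_width: 0.406
grip_force: 86.1
```

>>> {"fn": "apply_moves", "kwargs": {"targets": [[30,[0,0,2],[0,0,0]],[60,[0,0,2],[0,0,0]],[60,[0,0,2],[0,0,0]],[60,[0,0,2],[0,0,0]],[60,[0,0,30],[0,0,0]],[60,[0,20,75],[0,0,0]],[60,[0,40,120],[0,0,0]],[60,[10,60,165],[0,0,0]],[60,[18,63,210],[0,0,0]],[60,[18,63,239],[0,0,0]],[60,[18,63,239],[0,0,0]],[60,[18,63,239],[0,0,0]]]}}

```text
time_s: 28.05
eef_pos: [537.5, 171.5, 356.9]
ee_rot: [-0.0, 0.671, 0.741, 0.0]
force: [0.6, 0.7, -1.5]
grip_width: 0.706
grip_force: 0.0
```

```bash
python3 - <<'E'
from h import *
s=ctrl.sense();print(s['time_s'],s['eef_pos'])
grab('wrist','w5');nests(cloud('w5'),['long1','long2'])
grab('scene','s5');feet(cloud('s5'),[(432.1,-193.5),(612,-185.9)])
E
```

```text
28.05 [537.47269135 171.46585625 356.92210033]
face [548.8 188.6 106.9] tilt deg [-0.25 -0.05]
long1 (507.2, 231.4) (array([508.7, 231.7]), array([35.8, 34.5]), 5.4) ztop 151.83 above face 45.03 (flush 45) rel tilt [ 0.007 -0.002]
long2 (519.7, 108.3) (array([520.3, 109. ]), array([35.7, 35.1]), 5.4) ztop 151.74 above face 44.99 (flush 45) rel tilt [-0.003 -0.   ]
(432.1, -193.5) stub (array([ 430.8, -191.2]), array([41.7, 35.5]), 25.5) base 170 (array([ 432.1, -190.9]), array([67.2, 63.6]), 24.6) ztop 56.0
(612, -185.9) stub (array([ 611.2, -183.6]), array([38.3, 38.9]), 71.7) base 259 (array([ 633.5, -199.2]), array([ 62.7, 129.6]), 23.8) ztop 56.5
```

>>> {"fn": "apply_moves", "kwargs": {"targets": [[60,[10,-48,0],[0,0,-4]],[60,[20,-95,0],[0,0,-8]],[60,[30,-142,0],[0,0,-12]],[60,[40,-189,0],[0,0,-16]],[60,[50,-236,0],[0,0,-20]],[60,[60,-283,-10],[0,0,-24.6]],[60,[68,-325,-35],[0,0,-24.6]],[60,[74.5,-350,-75],[0,0,-24.6]],[60,[74.5,-357.2,-123],[0,0,-24.6]],[60,[74.5,-357.2,-170],[0,0,-24.6]],[60,[74.5,-357.2,-218],[0,0,-24.6]],[60,[74.5,-357.2,-266],[0,0,-24.6]],[60,[74.5,-357.2,-305],[0,0,-24.6]],[60,[74.5,-357.2,-327],[0,0,-24.6]],[60,[74.5,-357.2,-333],[0,0,-24.6]],[60,[74.5,-357.2,-333],[0,0,-24.6]]]}}

```text
time_s: 29.75
eef_pos: [611.5, -185.7, 23.5]
ee_rot: [-0.001, 0.814, 0.581, -0.0]
force: [0.8, -0.3, 1.1]
grip_width: 0.704
grip_force: 0.0
```

>>> {"fn": "apply_moves", "kwargs": {"targets": [[30,[0,0,0],[0,0,0]],[30,[0,0,0],[0,0,0]],[30,[0,0,0],[0,0,0]],[30,[0,0,0],[0,0,0]],[30,[0,0,0],[0,0,0]]]}}

```text
time_s: 30.25
eef_pos: [612.7, -186.3, 26.1]
ee_rot: [0.001, 0.814, 0.581, 0.001]
force: [-1.8, 0.9, 6.7]
grip_width: 0.412
grip_force: 82.4
```

>>> {"fn": "apply_moves", "kwargs": {"targets": [[30,[0,0,20],[0,0,0]],[30,[0,0,60],[0,0,0]],[30,[0,0,105],[0,0,0]],[30,[0,0,155],[0,0,0]],[30,[0,0,205],[0,0,0]],[30,[0,0,250],[0,0,0]],[30,[0,0,290],[0,0,0]],[30,[0,0,290],[0,0,0]]]}}

```text
time_s: 31.05
eef_pos: [612.8, -186.2, 320.5]
ee_rot: [0.005, 0.814, 0.581, 0.002]
force: [0.4, -0.5, -3.6]
grip_width: 0.409
grip_force: 81.8
```

>>> {"fn": "apply_moves", "kwargs": {"targets": [[30,[-2,45,0],[0,0,3]],[30,[-4,93,0],[0,0,6]],[30,[-7,141,0],[0,0,9]],[30,[-10,189,0],[0,0,12]],[30,[-13,237,0],[0,0,15]],[30,[-16,285,0],[0,0,18]],[30,[-18,333,0],[0,0,21]],[30,[-20,381,0],[0,0,24]],[30,[-21.7,420,0],[0,0,24.6]],[30,[-21.7,425.8,-45],[0,0,24.6]],[30,[-21.7,425.8,-90],[0,0,24.6]],[30,[-21.7,425.8,-135],[0,0,24.6]],[30,[-21.7,425.8,-165],[0,0,24.6]],[30,[-21.7,425.8,-165],[0,0,24.6]],[30,[-21.7,425.8,-165],[0,0,24.6]]]}}

```text
time_s: 32.55
eef_pos: [590.3, 239.8, 149.5]
ee_rot: [-0.0, 0.671, 0.741, -0.0]
force: [0.4, -0.4, -3.2]
grip_width: 0.411
grip_force: 81.6
```

>>> {"fn": "apply_moves", "kwargs": {"targets": [[30,[0,0,-12],[0,0,0]],[30,[0,0,-20],[0,0,0]],[30,[0,0,-25],[0,0,0]],[30,[0,0,-29],[0,0,0]],[30,[0,0,-31],[0,0,0]],[30,[0,0,-31],[0,0,0]]]}}

```text
time_s: 33.15
eef_pos: [590.9, 240.0, 121.2]
ee_rot: [0.001, 0.671, 0.741, 0.001]
force: [-6.4, -1.3, 13.4]
grip_width: 0.407
grip_force: 84.3
```

>>> {"fn": "apply_moves", "kwargs": {"targets": [[30,[0,0,-1],[0,0,0]],[30,[0,0,-1],[0,0,0]],[30,[0,0,2],[0,0,0]],[60,[0,0,2],[0,0,0]],[60,[0,0,2],[0,0,0]],[60,[0,0,2],[0,0,0]],[60,[0,0,30],[0,0,0]],[60,[0,0,75],[0,0,0]],[60,[-15,-20,120],[0,0,0]],[60,[-30,-40,165],[0,0,0]],[60,[-45,-60,210],[0,0,0]],[60,[-53,-69,239],[0,0,0]],[60,[-53,-69,239],[0,0,0]],[60,[-53,-69,239],[0,0,0]]]}}

```text
time_s: 34.55
eef_pos: [537.3, 170.8, 357.4]
ee_rot: [0.0, 0.671, 0.741, 0.0]
force: [0.2, -0.7, -0.8]
grip_width: 0.702
grip_force: 0.0
```

```bash
python3 - <<'E'
from h import *
s=ctrl.sense();print(s['time_s'],s['eef_pos'])
grab('wrist','w6');nests(cloud('w6'),['long1','long2','sq1'])
grab('scene','s6');feet(cloud('s6'),[(432.1,-193.5)])
E
```

```text
34.55 [537.34903412 170.82887674 357.41475835]
face [551.7 193.2 107. ] tilt deg [-0.18 -0.09]
long1 (507.2, 231.4) (array([508.9, 231.5]), array([35.7, 35.5]), 5.6) ztop 151.84 above face 44.94 (flush 45) rel tilt [ 0.005 -0.004]
long2 (519.7, 108.3) (array([520.5, 108.5]), array([35.4, 36.4]), 5.4) ztop 151.73 above face 44.97 (flush 45) rel tilt [0.006 0.006]
sq1 (590.3, 239.9) (array([591.6, 239.7]), array([36.2, 35.5]), 5.7) ztop 152.4 above face 45.22 (flush 45) rel tilt [0.004 0.008]
(432.1, -193.5) stub (array([ 430.2, -191.6]), array([43.9, 35.5]), 24.2) base 174 (array([ 432.4, -190.6]), array([67.3, 63.2]), 25.2) ztop 56.3
```

>>> {"fn": "apply_moves", "kwargs": {"targets": [[60,[-14,-46,0],[0,0,4]],[60,[-28,-92,0],[0,0,8]],[60,[-42,-138,0],[0,0,12]],[60,[-56,-184,0],[0,0,16]],[60,[-70,-230,0],[0,0,19]],[60,[-83,-276,0],[0,0,19]],[60,[-95,-322,0],[0,0,19]],[60,[-105.2,-360,-20],[0,0,19]],[60,[-105.2,-364.4,-65],[0,0,19]],[60,[-105.2,-364.4,-110],[0,0,19]],[60,[-105.2,-364.4,-158],[0,0,19]],[60,[-105.2,-364.4,-206],[0,0,19]],[60,[-105.2,-364.4,-254],[0,0,19]],[60,[-105.2,-364.4,-300],[0,0,19]],[60,[-105.2,-364.4,-326],[0,0,19]],[60,[-105.2,-364.4,-333],[0,0,19]],[60,[-105.2,-364.4,-333],[0,0,19]]]}}

```text
time_s: 36.35
eef_pos: [431.7, -193.0, 23.5]
ee_rot: [-0.001, 0.54, 0.842, 0.0]
force: [0.1, 0.3, 1.1]
grip_width: 0.704
grip_force: 0.0
```

>>> {"fn": "apply_moves", "kwargs": {"targets": [[30,[0,0,0],[0,0,0]],[30,[0,0,0],[0,0,0]],[30,[0,0,0],[0,0,0]],[30,[0,0,0],[0,0,0]],[30,[0,0,0],[0,0,0]]]}}

```text
time_s: 36.85
eef_pos: [432.9, -194.1, 25.9]
ee_rot: [0.002, 0.54, 0.842, -0.0]
force: [-1.3, -0.0, 6.4]
grip_width: 0.414
grip_force: 81.1
```

>>> {"fn": "apply_moves", "kwargs": {"targets": [[30,[0,0,20],[0,0,0]],[30,[0,0,60],[0,0,0]],[30,[0,0,105],[0,0,0]],[30,[0,0,155],[0,0,0]],[30,[0,0,205],[0,0,0]],[30,[0,0,250],[0,0,0]],[30,[0,0,290],[0,0,0]],[30,[0,0,290],[0,0,0]]]}}

```text
time_s: 37.65
eef_pos: [433.0, -194.1, 319.8]
ee_rot: [0.005, 0.54, 0.842, -0.0]
force: [-1.0, 0.8, -4.8]
grip_width: 0.407
grip_force: 81.6
```

>>> {"fn": "apply_moves", "kwargs": {"targets": [[30,[22,40,0],[0,0,-3]],[30,[45,82,0],[0,0,-6]],[30,[68,124,0],[0,0,-9]],[30,[91,166,0],[0,0,-12]],[30,[114,208,0],[0,0,-15]],[30,[137,250,0],[0,0,-18]],[30,[158,288,0],[0,0,-19]],[30,[170.7,310.2,0],[0,0,-19]],[30,[170.7,310.2,-45],[0,0,-19]],[30,[170.7,310.2,-90],[0,0,-19]],[30,[170.7,310.2,-135],[0,0,-19]],[30,[170.7,310.2,-165],[0,0,-19]],[30,[170.7,310.2,-165],[0,0,-19]],[30,[170.7,310.2,-165],[0,0,-19]]]}}

```text
time_s: 39.05
eef_pos: [602.8, 116.7, 149.9]
ee_rot: [-0.0, 0.671, 0.741, -0.0]
force: [1.3, -0.4, -3.5]
grip_width: 0.407
grip_force: 81.7
```

>>> {"fn": "apply_moves", "kwargs": {"targets": [[30,[0,0,-12],[0,0,0]],[30,[0,0,-20],[0,0,0]],[30,[0,0,-25],[0,0,0]],[30,[0,0,-29],[0,0,0]],[30,[0,0,-32],[0,0,0]],[30,[0,0,-32],[0,0,0]]]}}

```text
time_s: 39.65
eef_pos: [603.6, 116.2, 120.9]
ee_rot: [0.002, 0.671, 0.741, 0.001]
force: [-6.0, -4.8, 21.1]
grip_width: 0.407
grip_force: 85.2
```

Commanded (602.8, 116.7, 117.3). Release, rise to the viewing pose.

>>> {"fn": "apply_moves", "kwargs": {"targets": [[30,[0,0,3],[0,0,0]],[60,[0,0,3],[0,0,0]],[60,[0,0,3],[0,0,0]],[60,[0,0,3],[0,0,0]],[60,[0,0,30],[0,0,0]],[60,[0,0,75],[0,0,0]],[60,[-15,15,120],[0,0,0]],[60,[-35,30,165],[0,0,0]],[60,[-50,45,210],[0,0,0]],[60,[-60,54,240],[0,0,0]],[60,[-60,54,240],[0,0,0]],[60,[-60,54,240],[0,0,0]]]}}

```text
time_s: 40.85
eef_pos: [542.7, 171.0, 357.2]
ee_rot: [0.0, 0.671, 0.741, 0.0]
force: [0.2, -0.1, -0.5]
grip_width: 0.706
grip_force: 0.0
```

```bash
python3 - <<'E'
from h import *
s=ctrl.sense();print(s['time_s'],s['eef_pos'])
grab('wrist','w7');P=cloud('w7');nests(P,['long1','long2','sq1','sq2'])
im,_=grab('scene','s7');P=cloud('s7')
for c in [(468.5,440),(552,446)]: T=near(P,c,40,60,80);print(rect(T),np.median(T[:,2]))
E
```

```text
40.85 [542.73509107 170.96605914 357.23595295]
face [553.9 189.8 107. ] tilt deg [-0.18 -0.05]
long1 (507.2, 231.4) (array([508.9, 231.7]), array([36. , 34.4]), 5.7) ztop 151.94 above face 45.04 (flush 45) rel tilt [-0.002 -0.   ]
long2 (519.7, 108.3) (array([520.4, 108.4]), array([35.5, 36.3]), 5.9) ztop 151.85 above face 45.01 (flush 45) rel tilt [-0.001  0.007]
sq1 (590.3, 239.9) (array([591.6, 239.4]), array([36. , 35.5]), 5.6) ztop 152.3 above face 45.13 (flush 45) rel tilt [ 0.004 -0.003]
sq2 (602.8, 116.7) (array([604.1, 117. ]), array([36.1, 36. ]), 5.0) ztop 152.61 above face 45.5 (flush 45) rel tilt [-0.003  0.01 ]
(array([467.3, 441. ]), array([41.6, 36.9]), 2.0) 68.84922244376588
(array([552., 447.]), array([39.1, 37.2]), 2.9) 68.48637933761836
```

View pics/w7.png

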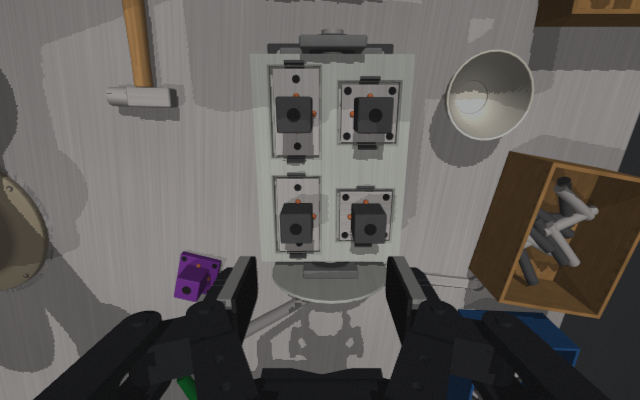

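>>> {"fn": "apply_moves", "kwargs": {"targets": [[85,[-18,-45,0],[0,0,0]],[85,[-36,-90,0],[0,0,0]],[85,[-54,-135,0],[0,0,0]],[85,[-72,-178,0],[0,0,0]],[85,[-89.3,-217.9,-20],[0,0,0]],[85,[-89.3,-217.9,-65],[0,0,0]],[85,[-89.3,-217.9,-110],[0,0,0]],[85,[-89.3,-217.9,-145],[0,0,0]],[85,[-89.3,-217.9,-160],[0,0,0]],[85,[-89.3,-217.9,-160],[0,0,0]],[20,[-89.3,-217.9,-160],[0,0,0]],[20,[-89.3,-217.9,-160],[0,0,0]],[20,[-89.3,-217.9,-160],[0,0,0]],[20,[-89.3,-217.9,-160],[0,0,0]],[20,[-89.3,-217.9,-160],[0,0,0]],[20,[-89.3,-217.9,-160],[0,0,0]]], "squeeze": 40}}

```text
time_s: 42.55
eef_pos: [454.4, -47.2, 197.9]
ee_rot: [0.001, 0.671, 0.741, 0.001]
force: [4.8, 1.0, -0.1]
grip_width: 0.316
grip_force: 40.4
```

>>> {"fn": "apply_moves", "kwargs": {"targets": [[20,[12.5,1.3,11],[0,0,0]],[20,[26,2.6,21],[0,0,0]],[20,[41,4,30],[0,0,0]],[20,[56,5.6,37],[0,0,0]],[20,[67,6.8,41],[0,0,0]],[20,[76.5,7.7,44],[0,0,0]],[20,[76.5,7.7,44],[0,0,0]],[20,[76.5,7.7,44],[0,0,0]]]}}

```text
time_s: 43.35
eef_pos: [528.7, -40.0, 243.3]
ee_rot: [-0.0, 0.671, 0.741, -0.002]
force: [-12.2, -2.1, 17.0]
grip_width: 0.314
grip_force: 43.9
```

```bash
python3 - <<'E'
from h import *
print(ctrl.sense()['eef_pos'])
im,d=grab('scene','s8');P=cloud('s8')
R=P[190:300,310:425].reshape(-1,3);R=R[(R[:,2]>40)]
c,n,b=plane(R);print(c,n,b,'tilt',np.arctan2(np.hypot(*n[:2]),n[2]))
E
```

```text
[528.7279656  -39.98719245 243.29321334]
[561.41188269 174.56266313 103.91492085] [0.48810189 0.04650958 0.87154656] 2988 tilt 0.5124485624873958
```

>>> {"fn": "apply_moves", "kwargs": {"targets": [[20,[1.5,0,0],[0,0,0]],[85,[1.5,0,0],[0,0,0]],[85,[0,0,0],[0,0,0]],[85,[0,0,0],[0,0,0]],[85,[0,0,0],[0,0,0]],[85,[0,0,45],[0,0,0]],[85,[0,0,95],[0,0,0]],[85,[-10,-40,120],[0,0,0]],[85,[-20,-80,120],[0,0,0]],[85,[-20,-80,120],[0,0,0]],[85,[-20,-80,120],[0,0,0]]]}}

```text
time_s: 44.5
eef_pos: [509.9, -120.0, 361.0]
ee_rot: [-0.0, 0.672, 0.741, 0.0]
force: [0.1, 0.1, 0.0]
grip_width: 0.996
grip_force: 0.0
```

```bash
python3 - <<'E'
from h import *
s=ctrl.sense();print(s['time_s'],s['eef_pos'],s['force'])
im,d=grab('scene','s9');P=cloud('s9')
R=P[190:300,310:425].reshape(-1,3);R=R[(R[:,2]>40)]
c,n,b=plane(R);print(c,n,b,'tilt',np.arctan2(np.hypot(*n[:2]),n[2]))
k=(R-c)@n; print(np.histogram(k,bins=np.arange(38,60,2)))
for cc in [(468.5,440),(552,446)]: T=near(P,cc,40,60,80);print(rect(T),np.median(T[:,2]))
cv2.imwrite('pics/c9.png',cv2.resize(im[150:310,270:490],(800,582),interpolation=cv2.INTER_CUBIC))
E
```

```text
44.5 [ 509.91021796 -119.95013754  361.01566482] [0.14939158 0.14474307 0.04521727]
[561.94167517 176.23367434 103.41893549] [0.48950055 0.04725657 0.87072156] 3051 tilt 0.5141286590466466
(array([ 23,  81, 177, 246, 211,  72,  16,   5,   9,   5]), array([38, 40, 42, 44, 46, 48, 50, 52, 54, 56, 58]))
(array([467.4, 441.1]), array([41.5, 36.8]), 2.4) 68.65988031880829
(array([551.9, 447.8]), array([40.4, 37.3]), 6.5) 69.04778561594406
```

View pics/c9.png

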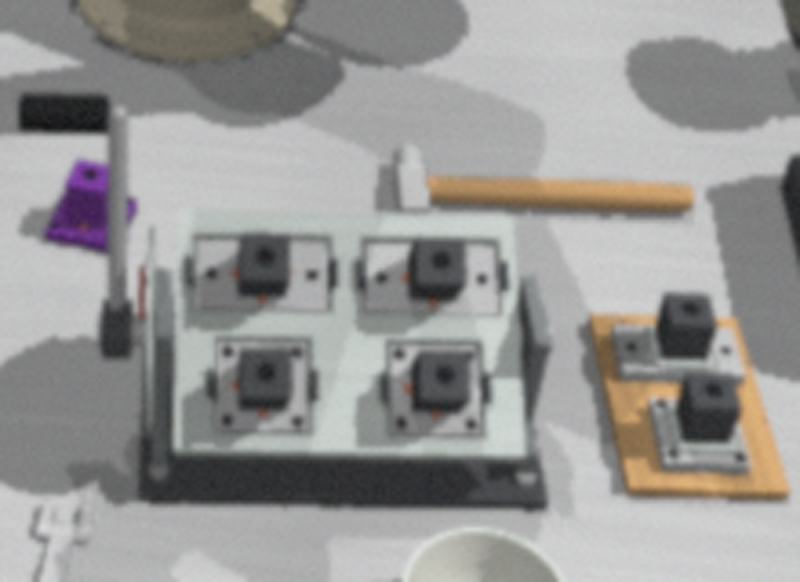

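The picture shows all four new feet flush in their nests, with the plate at 0.514 rad. Both finished feet are on the board and the gripper is clear.

```bash
python3 -c "
from rig import ctrl
print(ctrl.finish_job())"
```

```text
the job is handed in; nothing more can be done
None
```

The job is handed in (the rig returned no verdict): all four new feet measured flush with the plate level and still look so, the plate leans 0.514 rad (target 0.524), both finished feet stand on the board, and the gripper is clear.

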